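# Hang the rinse basket on the tank rim

## Robot

A 6-joint arm with a two-finger parallel gripper is mounted at the origin on a cart in front of the work surface, level with it; the furniture and walls round the work are solid. World frame = base frame: x ahead of the robot, y to its left, z up, the work surface at z = 0. Lengths are in mm, angles in degrees, forces in N, time in s.
With the tool pointing down it reaches from about 250 to 775 mm from the base axis. Payload 4 kg.
Tool frame: the origin (TCP) lies at the very end of the fingers, on their centre line; the grasp point (between the pads) lies 19 mm behind it; z points along the fingers, y is the line along which they close (so a half turn about z gives the same grasp; the last joint's range is limited). The gripper opens to 94 mm and grips with 3 to 60 N. Pads are 16 mm wide; open, the fingers measure 119 mm over their backs; the gripper's body (75 mm by 177 mm) begins 78 mm behind the grasp point.
Start: joints at [-69.448, 4.996, 78.535, -0, 96.463, -5.907], TCP at [245.059, -492.409, 205.506] pointing down, gripper open.
Joint ranges: [-177.83, 177.83], [-43.37, 116.18], [15.69, 146.23], [-61.86, 241.86], [9.47, 152.12], [-147.06, 147.06]. Speed limits (degrees/s): [159.86, 159.86, 180, 180, 180, 180].

## Interface

Orientations are given as a 3x3 rotation matrix whose columns are the frame's x, y, z axes.
In Python, from rig import robot gives the robot as it stands.
- The arm moves only by the tool move_arm, never from a script. Its argument "deltas" is a list of rows, each a list of 7 numbers: the shift along the tool's x, y, z in m, then the turn, a rotation vector about the tool's x, y, z in rad, then the opening in per cent of the stroke, from 0 (shut) to 100 (fully open). A call has 1 to 12 rows; each row shifts and turns the commanded pose from where the row before left it, along the tool's axes as they then stand; what a row does not reach is not made up. A row lasts 1/8 s, in which the tool goes at most 62.5 mm and 10.7 degrees, less where a joint would pass 70% of its speed; a pose out of reach is approached as far as the arm can. A call with a gripper value outside its range is refused whole. The fingers move at their own pace and stop on an object; "newtons" is the grip in N (left out, the last holds). Time passes only in rows, so rows that do not move let the fingers close. It gives the time, the measured TCP pose, the force, the opening and the grip force at its end, in the units of the state.
- robot.get_state(): the state, without advancing time (a new reading comes with each control period).
- robot.grab_frame(name): name is "side" or "top"; returns (picture, depth): 400x640x3 uint8, red, green, blue; 400x640 float32, mm along the optical axis (not along the pixel's ray), 0 where there is no reading.
- robot.calibration(name): a dict with "fx", "fy", "cx", "cy" (pixels), "R" (3x3) and "t" (3): a world point X has camera coordinates R X + t. Camera axes: x right, y down, z forward; pixel columns grow to the right and rows downward; lengths in mm; the calibration is good to about 2 mm. A picture is of the moment at which its call begins. calibration takes no time and is no camera call.
- robot.sign_off(): hands the job in; it is judged then, once.
The state is a dict: "time_s": time; "joints": joint angles; "dq": joint speeds; "effort": joint torques, N m; "eef_pos": TCP position; "ee_rot": TCP orientation; "wrist_force": force on the tool from outside, world axes, zero at the start; "wrist_torque": the same for the moment, N m; "grip_width": finger opening in mm; "grip_force": force on a finger pad.
Only numpy, scipy, OpenCV 4.12 (cv2) and the standard library are available. Lean on these libraries where they do the work, as an engineer would, in place of code of your own. Each camera call takes 0.05 s, during which the arm holds its last target. There are 200 camera calls.

## Task

Lift the small steel basket (with its bearing) by the red grip and hook its bent lip over the rim of the tank's blue side panel, so that it hangs fully seated inside the tank, 15 mm or more clear of the yellow divider. Then, lip kept down on the rim, slide it along until its side rests against the divider, and let go. The panel stands loosely in its guides: find it gently by feel, and never press the basket hard on the tank (stay under 25 N).

Things in the scene. Friction and masses are not known exactly. Their poses are not given: they have to be found in the camera images.
- tank: Grey open rinse tank, fixed, 170 (x) x 284 (y) x 105 mm high. Origin on the table at mid length; z up. Inner faces: end walls y = -136 and +136 mm, back wall x = +65 mm, floor z = 12 mm. On the -x side only a 20 mm high sill at x = -95 to -100 mm; behind it the blue panel is the -x wall. A lug sticks out 9 mm from each end wall.
- panel_nominal (a point): Point fixed to the tank, at x = -70, y = 0, z = 105 mm of the tank, same axes: nominal middle of the rim of the blue panel, which is 5 mm thick, flat, along y from end wall to end wall, rim at z = 105 mm. It stands loosely in wide guides: truly anywhere up to 16 mm to -x or +x of this point, different each run, not measured here. Gentle pushes do not move it.
- basket: Loose steel basket, 0.18 to 0.29 kg. Origin: centre of underside, z up, hook on its -x side. Box 50 (x) x 72 (y) mm, 45 mm high, open top. Back plate outer face at x = -25 mm, 72 mm wide, up to z = 79 mm. Hung fully seated from inside the tank on the panel, it is upright, axes as the tank's, origin 30 mm above the tank's origin, back plate on the panel's inner face.
- basket_lip (a point): Middle of the slot under the bent lip at its roof: basket x = -29, y = 0, z = 75 mm; axes as the basket's. Slot 8 mm wide (x = -25 to -33 mm), 16 mm deep, open downward; outer flange 3 mm thick (x = -33 to -36 mm), 56 mm wide in y, reaching down to z = 59 mm. Top of the lip z = 79 mm.
- basket_grip (a point): Centre of the red grip bar above the basket: basket x = 0, y = 0, z = 125 mm; axes as the basket's. Bar 14 (x) x 70 (y) x 24 (z) mm on two side strips; take it from above across its 14 mm. About 33 mm free below it to the lip. Hold it firmly (some 50 N): a heavy press on the rim while sliding can roll the basket in the fingers.
- bearing: Loose steel ball bearing, 35 mm across, 11 mm thick, lying flat in the basket; origin at the centre of its underside. It stays in the basket.
- divider_face (a point): Point on the face of the yellow upright divider that looks to the tank's -y (free) side, 50 mm above the table; axes as the tank's. The plate stands along x (-46 to +64 mm of the tank), up to z = 98 mm, at tank y = 30 to 80 mm, different each run; gentle pushes do not move it. With its side against it, the basket's origin is 36 mm to the -y side of this point.
Not all that is in view belongs to the job. There is more than one size of the basket; the job needs the larger.

How it is judged:
By the outcome, as a careful person would: the job done as asked, in the order asked, and still so for the second after the job is handed in, with the robot touching nothing.
It also fails if it takes over 59 s, if anything falls off the work surface, if the arm or the gripper's body presses on something with over 40 N, if the wrist force passes 120 N, or if a joint passes its speed limit or range.

## Working session

There is one attempt and no reset: what is moved stays moved. The work goes in short steps, Python scripts to look and compute and a tool call to move; the robot and the scene stay as the last step left them, time stands still between calls to the robot, and variables do not carry over. Pictures are saved under pics/ and viewed, at most 10 in all, crops included, and the job is handed in when it is done.

Besides the shell and the picture viewer there is one more tool, called by a JSON object that holds its "op" and its "data". move_arm: Moves the arm, as the interface text tells. Its arguments: {"type":"object","properties":{"deltas":{"type":"array","items":{"type":"array","items":{"type":"number"}}},"newtons":{"type":"number"}},"required":["deltas"]}

```bash
mkdir -p pics
cat > h.py <<'E'
import numpy as np,cv2
from rig import robot
def grab(n):
    p,d=robot.grab_frame(n); return p,d,robot.calibration(n)
def pts(d,c):
    v,u=np.mgrid[:400,:640]
    P=np.stack([(u-c['cx'])/c['fx']*d,(v-c['cy'])/c['fy']*d,d],-1)-np.array(c['t'])
    W=P@np.array(c['R']); W[d<=0]=np.nan; return W
E
python3 - <<'E'
from h import *
for n in('top','side'):
    p,d,c=grab(n); cv2.imwrite(f'pics/{n}0.png',p[:,:,::-1]); np.savez(f'{n}0',p=p,d=d); print(n,c,(d>0).mean())
s=robot.get_state();print(s)
E
```

```text
top {'fx': 489.09178017982913, 'fy': 489.09178017982913, 'cx': 321.0301473399044, 'cy': 203.87721055722253, 'R': array([[ 0.02630424, -0.99957222,  0.01278552],
       [-0.99228858, -0.02765803, -0.12082389],
       [ 0.12112583, -0.00950874, -0.99259162]]), 't': array([  45.69188026,  412.83096384, 1406.64920373])} 0.9961953125
side {'fx': 485.1452045030393, 'fy': 485.1452045030393, 'cx': 316.86980732422126, 'cy': 197.27003930406084, 'R': array([[-0.94774564, -0.31889162, -0.00929229],
       [-0.10281109,  0.33286827, -0.93735191],
       [ 0.30200677, -0.88741583, -0.34826004]]), 't': array([ 416.43253555,  134.44144788, 1395.25076969])} 0.834203125
{'time_s': 0.1, 'joints': array([-6.94486827e+01,  5.03512069e+00,  7.86151080e+01, -2.23202944e-04,
        9.64640137e+01, -5.90868194e+00]), 'dq': array([ 0.02715045, -0.03033087, -0.18614948,  0.12701987, -0.03613535,
        0.04298923]), 'effort': array([ 2.26292657e-03, -3.41253448e+01, -3.03301048e+01,  7.20017706e-02,
        3.03814409e-02, -8.71192492e-05]), 'eef_pos': array([ 244.87107137, -491.92497196,  204.42754277]), 'ee_rot': array([[ 8.95245919e-01,  4.45571823e-01, -7.03576877e-04],
       [ 4.45572333e-01, -8.95243998e-01,  1.86564938e-03],
       [ 2.01407820e-04, -1.98370938e-03, -9.99998012e-01]]), 'wrist_force': array([ 0.56778742, -0.30803796,  0.70939874]), 'wrist_torque': array([0.02754032, 0.02546996, 0.00315364]), 'grip_force': 0.0, 'grip_width': 93.90721126470852}
```

View pics/top0.png

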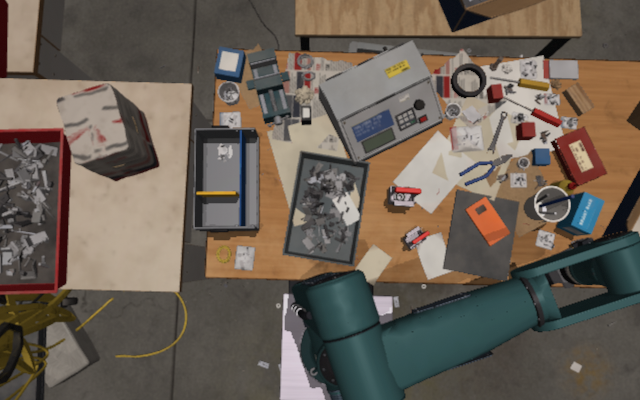

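View pics/side0.png

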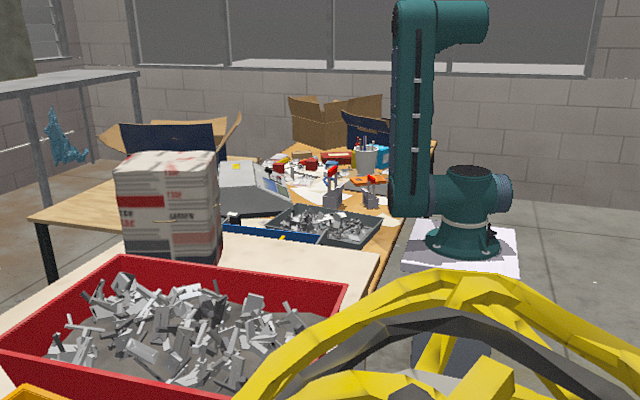

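Top view: the tank is at (226,178), with the blue panel along column 241 and the yellow divider at (217,193). Tank +x points left in the image (world +y) and tank +y points down. Two things could be taken for the basket: red-gripped (405,195), the larger, and red-gripped (416,238), the smaller. Other red objects (575,155), (525,130) and (495,92) are not baskets. In the side view the baskets are at (332,190) and (370,192). I'll check the choice in one close crop.

Run:
```python
from h import *
t=np.load('top0.npz');s=np.load('side0.npz')
a=cv2.resize(t['p'][170:260,370:450],None,fx=5,fy=5,interpolation=3)
b=cv2.resize(s['p'][150:240,310:400],None,fx=4.4,fy=5,interpolation=3)
cv2.imwrite('pics/crop1.png',np.hstack([a,b])[:,:,::-1])
for n,z,box in(('top',t,(170,260,370,450)),('side',s,(150,240,310,400))):
    c=robot.calibration(n);W=pts(z['d'],c)
    hsv=cv2.cvtColor(z['p'],cv2.COLOR_RGB2HSV)
    m=((hsv[...,0]<8)|(hsv[...,0]>172))&(hsv[...,1]>150)&(hsv[...,2]>90)
    mm=np.zeros_like(m);r=box;mm[r[0]:r[1],r[2]:r[3]]=m[r[0]:r[1],r[2]:r[3]]
    k,L,st,ce=cv2.connectedComponentsWithStats(mm.astype(np.uint8))
    for i in range(1,k):
        if st[i,4]<15: continue
        P=W[L==i];P=P[~np.isnan(P[:,0])]
        zt=np.percentile(P[:,2],90);Q=P[P[:,2]>zt-8]
        print(n,ce[i],st[i],'med',np.median(P,0).round(1),'ztop',zt.round(1),'rect',cv2.minAreaRect(Q[:,:2].astype(np.float32)))
    if n=='top':
        for nm,lo,hi,bx in(('blue',(100,120,50),(125,255,255),(120,240,190,262)),('yel',(18,120,90),(35,255,255),(180,205,190,245))):
            m=cv2.inRange(hsv,lo,hi)>0;mm=np.zeros_like(m);mm[bx[0]:bx[1],bx[2]:bx[3]]=m[bx[0]:bx[1],bx[2]:bx[3]]
            P=W[mm];P=P[~np.isnan(P[:,0])];zt=np.percentile(P[:,2],90);Q=P[P[:,2]>zt-6]
            print(nm,len(P),zt,cv2.minAreaRect(Q[:,:2].astype(np.float32)))
        Q=W[110:245,185:270].reshape(-1,3);Q=Q[(abs(Q[:,2]-103)<7)]
        print('tank rim',len(Q),np.median(Q[:,2]),cv2.minAreaRect(Q[:,:2].astype(np.float32)))
        print('table z',np.nanmedian(W[235:260,440:445,2]),np.nanmedian(W[180:215,425:445,2]))
```

```text
top [407.76666667 190.20833333] [395 187  26   7 120] med [ 441.8 -176.7  136.7] ztop 140.9 rect ((442.5098571777344, -176.68447875976562), (66.21229553222656, 11.693684577941895), 86.88497161865234)
top [420.88157895 236.68421053] [412 231  18  13  76] med [ 319.1 -219.5  105.4] ztop 109.5 rect ((317.8629455566406, -218.6130828857422), (10.807354927062988, 51.919532775878906), 35.294979095458984)
blue 197 108.81883352912634 ((470.40728759765625, 282.7088623046875), (267.7353820800781, 4.040051460266113), 2.579023599624634)
yel 152 100.90002340011065 ((426.3343200683594, 351.3633728027344), (8.941819190979004, 108.7111587524414), 1.61392343044281)
tank rim 943 103.63244081465913 ((469.5908508300781, 327.697509765625), (300.1566162109375, 171.48001098632812), 2.220994710922241)
table z 1.9270203432110264 2.050242875580412
side [334.47058824 156.11764706] [321 153  30   6  85] med [ 586.8 -678.6   34.3] ztop 37.0 rect ((584.0462646484375, -693.0834350585938), (129.42025756835938, 102.49742126464844), 19.00986099243164)
side [312.77419355 164.43548387] [310 158   7  13  62] med [ 637.3 -534.3   27.6] ztop 45.2 rect ((639.8908081054688, -547.17822265625), (23.579376220703125, 40.03659439086914), 11.391239166259766)
side [332.01470588 170.69117647] [328 165   9  12  68] med [ 440.4 -166.9  130.2] ztop 138.9 rect ((442.2408447265625, -169.808349609375), (67.24034118652344, 12.561903953552246), 89.1275863647461)
side [371.02272727 178.97727273] [367 175   9   9  44] med [ 315.3 -208.9  101.6] ztop 106.5 rect ((317.6839294433594, -215.1216278076172), (11.642874717712402, 50.882041931152344), 31.886960983276367)
```

View pics/crop1.png

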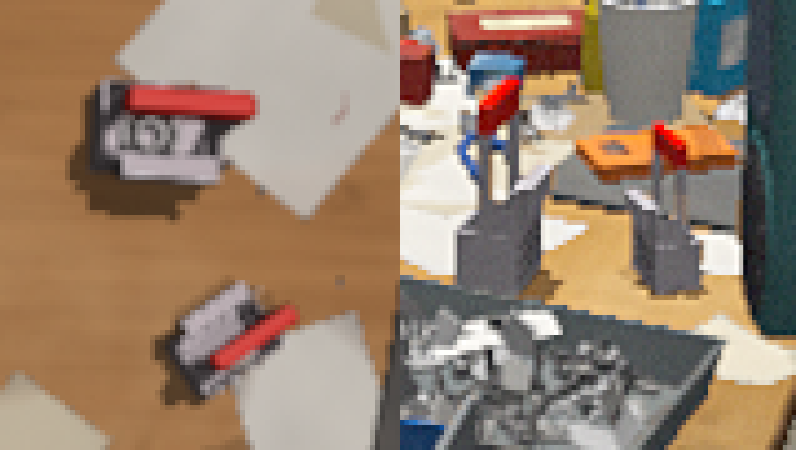

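The larger basket is the one at (405,195). Its bar measures about 67x12 mm with the top at z≈139 (137 expected), and its lip faces world -x. The smaller one's bar is 51 mm long with its top at z≈108. Next: triangulate the bar, cast rays for the tank, and check the carry corridor.

```bash
cat >> h.py <<'E'
def ray(n,u,v):
    c=robot.calibration(n);R=np.array(c['R']);C=-R.T@np.array(c['t'])
    return C,R.T@np.array([(u-c['cx'])/c['fx'],(v-c['cy'])/c['fy'],1.])
def onplane(n,u,v,z):
    C,d=ray(n,u,v);return C+d*(z-C[2])/d[2]
def tri(a,b):
    (C1,d1),(C2,d2)=ray('top',*a),ray('side',*b)
    s=np.linalg.lstsq(np.stack([d1,-d2],1),C2-C1,rcond=None)[0];p,q=C1+s[0]*d1,C2+s[1]*d2
    return (p+q)/2,np.linalg.norm(p-q)
def down(yaw):
    y=np.radians(yaw);x=np.array([np.cos(y),np.sin(y),0]);z=np.array([0,0,-1.]);return np.stack([x,np.cross(z,x),z],1)
def delta(pos,yaw):
    from scipy.spatial.transform import Rotation as Ro
    s=robot.get_state();R=s['ee_rot'];return (R.T@(np.array(pos)-s['eef_pos'])).round(1),np.array(Ro.from_matrix(R.T@down(yaw)).as_rotvec()).round(4)
E
python3 - <<'E'
from h import *
t=np.load('top0.npz')
print('tri bar',tri((407.77,190.2),(332.0,170.7)),'plane137',onplane('top',407.77,190.2,133),onplane('side',332.0,170.7,125))
W=pts(t['d'],robot.calibration('top'))
hsv=cv2.cvtColor(t['p'],cv2.COLOR_RGB2HSV)
# bar angle by PCA of pixels
m=((hsv[...,0]<8)|(hsv[...,0]>172))&(hsv[...,1]>150)&(hsv[...,2]>90)
v,u=np.where(m[180:200,390:425]);A=np.array([onplane('top',a+390,b+180,137)[:2] for a,b in zip(u,v)])
w,V=np.linalg.eigh(np.cov(A.T));print('bar axis',V[:,1],'mean',A.mean(0))
for nm,lo,hi,bx,zp in(('blue',(100,120,50),(125,255,255),(120,240,234,250),105),('yel',(18,120,90),(35,255,255),(180,205,190,245),98)):
    mk=cv2.inRange(hsv,lo,hi)[bx[0]:bx[1],bx[2]:bx[3]]>0
    v,u=np.where(mk);A=np.array([onplane('top',a+bx[2],b+bx[0],zp)[:2] for a,b in zip(u,v)])
    w,V=np.linalg.eigh(np.cov(A.T));print(nm,A.mean(0),V[:,1],cv2.minAreaRect(A.astype(np.float32)))
v,u=np.where(abs(W[110:245,185:270,2]-104)<7);A=np.array([onplane('top',a+185,b+110,105)[:2] for a,b in zip(u,v)])
print('tank',cv2.minAreaRect(A.astype(np.float32)))
X,Y,Z=W[...,0],W[...,1],W[...,2]
k=(X>350)&(X<580)&(Y>-120)&(Y<420);
for y in range(-120,420,40):
    j=k&(Y>=y)&(Y<y+40);print(y,[round(float(np.nanmax(Z[j&(X<q+60)&(X>=q)],initial=0))) for q in(350,410,470,530)])
print(delta((442,-175,256),88))
E
```

```text
tri bar (array([ 443.49861687, -177.83149382,  127.55806187]), np.float64(0.8150122017125896)) plane137 [ 442.25418294 -176.90371273  133.        ] [ 446.3218098  -185.73253568  125.        ]
bar axis [0.0462374  0.99893048] mean [ 441.610031   -176.14207221]
blue [474.35045001 283.27315168] [-0.99881937 -0.04857844] ((470.643310546875, 284.34356689453125), (267.268798828125, 5.599997520446777), 2.638075351715088)
yel [425.9566903  350.03660676] [-0.03304143  0.99945398] ((426.1442565917969, 351.1937561035156), (8.4171724319458, 108.08856201171875), 1.6160402297973633)
tank ((468.54754638671875, 327.29962158203125), (298.5424499511719, 169.44546508789062), 2.3795254230499268)
-120 [8, 8, 41, 64]
-80 [45, 42, 41, 75]
-40 [55, 48, 56, 82]
0 [54, 49, 52, 43]
40 [53, 51, 51, 42]
80 [42, 53, 39, 44]
120 [42, 44, 43, 40]
160 [8, 8, 10, 10]
200 [27, 13, 8, 9]
240 [110, 109, 100, 27]
280 [109, 112, 113, 111]
320 [25, 105, 20, 26]
360 [21, 102, 21, 20]
400 [154, 156, 154, 155]
(array([ 317.7, -196. ,  -51.1]), array([-0.0017, -0.0012, -1.0741]))
```

{"op": "move_arm", "data": {"deltas": [[0.0397,-0.0246,-0.0064,0,0,0,60],[0.0397,-0.0246,-0.0064,0,0,0,60],[0.0397,-0.0246,-0.0064,0,0,0,60],[0.0397,-0.0246,-0.0064,0,0,0,60],[0.0397,-0.0246,-0.0064,0,0,0,60],[0.0397,-0.0246,-0.0064,0,0,0,60],[0.0397,-0.0246,-0.0064,0,0,0,60],[0.0397,-0.0246,-0.0064,0,0,0,60],[0,0,0,0,0,-0.177,60],[0,0,0,0,0,-0.177,60],[0,0,0,0,0,-0.177,60],[0,0,0,0,0,-0.177,60]]}}

```text
time_s: 1.6
eef_pos: [441.5, -174.5, 256.1]
ee_rot: [[0.385, 0.923, -0.001], [0.923, -0.385, 0.0], [0.0, -0.001, -1.0]]
wrist_force: [-0.2, -0.1, -0.1]
grip_width: 56.5
grip_force: 0.0
```

{"op": "move_arm", "data": {"deltas": [[0,0,0,0,0,-0.177,60],[0,0,0,0,0,-0.177,60],[0,0,0,0,0,0,60],[0,0,0,0,0,0,60]]}}

```text
time_s: 2.1
eef_pos: [441.6, -174.7, 256.4]
ee_rot: [[0.05, 0.999, -0.0], [0.999, -0.05, 0.0], [0.0, -0.0, -1.0]]
wrist_force: [-0.1, 0.5, 0.7]
grip_width: 56.5
grip_force: 0.0
```

Run:
```python
from h import *
p,d,c=grab('top');cv2.imwrite('pics/t2.png',p[:,:,::-1])
q,e,c=grab('side')
hsv=cv2.cvtColor(q,cv2.COLOR_RGB2HSV);W=pts(e,c)
m=((hsv[...,0]<8)|(hsv[...,0]>172))&(hsv[...,1]>150)&(hsv[...,2]>90);m[:160]=0;m[180:]=0;m[:,:326]=0;m[:,340:]=0
P=W[m];print(len(P),np.nanmin(P,0),np.nanmedian(P,0),np.nanmax(P,0))
v,u=np.where(m);print(u.min(),u.max(),v.min(),v.max())
s=robot.get_state();print(s['time_s'],s['eef_pos'],s['ee_rot'].round(3),s['wrist_force'],s['joints'].round(1));print(delta((442,-176.5,106),87.4))
```

```text
65 [ 434.86409658 -211.63998522  118.03566032] [ 440.49500309 -163.65308884  130.99441218] [ 449.42584465 -136.57311996  139.26326332]
328 336 166 176
2.2 [ 441.66664444 -174.67580233  256.53959032] [[ 0.048  0.999 -0.   ]
 [ 0.999 -0.048  0.   ]
 [ 0.    -0.    -1.   ]] [0.2549833  0.59977625 1.0947786 ] [-28.4  -4.9  82.7  -0.  102.2 -25.6]
(array([ -1.8,   0.4, 150.5]), array([-0.0002, -0.    , -0.0031]))
```

{"op": "move_arm", "data": {"deltas": [[-0.001,0.0004,0.03,0,0,0,60],[0,0,0.03,0,0,0,60],[0,0,0.03,0,0,0,60],[0,0,0.02,0,0,0,60],[0,0,0.015,0,0,0,60],[0,0,0.015,0,0,0,60],[0,0,0.0105,0,0,0,60],[0,0,0,0,0,0,0],[0,0,0,0,0,0,0],[0,0,0,0,0,0,0],[0,0,0,0,0,0,0],[0,0,0,0,0,0,0]], "newtons": 50}}

```text
time_s: 3.7
eef_pos: [442.3, -175.8, 106.5]
ee_rot: [[0.047, 0.999, 0.001], [0.999, -0.047, -0.0], [-0.0, 0.001, -1.0]]
wrist_force: [0.8, -0.9, 0.7]
grip_width: 13.6
grip_force: 50.0
```

{"op": "move_arm", "data": {"deltas": [[0,0,0,0,0,0,0],[0,0,0,0,0,0,0]]}}

```text
time_s: 3.95
eef_pos: [442.3, -175.8, 106.5]
ee_rot: [[0.047, 0.999, 0.001], [0.999, -0.047, -0.0], [-0.0, 0.001, -1.0]]
wrist_force: [0.3, 0.4, 1.7]
grip_width: 13.7
grip_force: 50.0
```

{"op": "move_arm", "data": {"deltas": [[0,0,-0.01,0,0,0,0],[0,0,-0.02,0,0,0,0],[0,0,-0.03,0,0,0,0],[0,0,-0.035,0,0,0,0],[0,0,-0.035,0,0,0,0],[0,0,-0.025,0,0,0,0],[0,0,0,0,0,0,0],[0,0,0,0,0,0,0]]}}

```text
time_s: 4.95
eef_pos: [441.5, -175.4, 259.7]
ee_rot: [[0.047, 0.999, -0.002], [0.999, -0.047, 0.001], [0.001, -0.002, -1.0]]
wrist_force: [0.3, -0.5, -3.7]
grip_width: 13.4
grip_force: 50.0
```

{"op": "move_arm", "data": {"deltas": [[0.02,0.0025,0,0,0,0,0],[0.04,0.0025,0,0,0,0,0],[0.05,0.0025,0,0,0,0,0],[0.05,0.0025,0,0,0,0,0],[0.05,0.0025,0,0,0,0,0],[0.05,0.0025,0,0,0,0,0],[0.05,0.0025,0,0,0,0,0],[0.05,0.0025,0,0,0,0,0],[0.05,0.0025,0,0,0,0,0],[0.045,0.0025,0,0,0,0,0],[0.03,0.0025,0,0,0,0,0],[0.02,0.0028,0,0,0,0,0]]}}

```text
time_s: 6.45
eef_pos: [495.2, 328.4, 258.6]
ee_rot: [[0.046, 0.999, -0.004], [0.999, -0.046, -0.002], [-0.002, -0.004, -1.0]]
wrist_force: [0.4, 0.1, -2.3]
grip_width: 13.7
grip_force: 50.0
```

{"op": "move_arm", "data": {"deltas": [[0,0,0,0,0,-0.1,0],[0,0,0,0,0,-0.16,0],[0,0,0,0,0,-0.17,0],[0,0,0,0,0,-0.17,0],[0,0,0,0,0,-0.17,0],[0,0,0,0,0,-0.17,0],[0,0,0,0,0,-0.17,0],[0,0,0,0,0,-0.17,0],[0,0,0,0,0,-0.17,0],[0,0,0,0,0,-0.13,0],[0,0,0,0,0,-0.076,0],[0,0,0,0,0,0,0]]}}

```text
time_s: 7.95
eef_pos: [495.9, 326.6, 260.1]
ee_rot: [[-0.999, -0.036, -0.002], [-0.036, 0.999, -0.001], [0.002, -0.001, -1.0]]
wrist_force: [-0.2, 0.2, -1.6]
grip_width: 13.7
grip_force: 50.0
```

Run:
```python
from h import *
p,d,c=grab('top');q,e,_=grab('side')
np.savez('t3',p=p,d=d,q=q,e=e)
a=cv2.resize(p[100:260,170:330],None,fx=2.5,fy=2.5,interpolation=3);b=cv2.resize(q[120:280,200:360],None,fx=2.5,fy=2.5,interpolation=3)
cv2.imwrite('pics/c3.png',np.hstack([a,b])[:,:,::-1])
s=robot.get_state();print(s['time_s'],s['eef_pos'],s['ee_rot'].round(3),s['wrist_force'],s['wrist_torque'],s['joints'].round(1),s['grip_width']);print(delta((496,327,261),182.3))
```

```text
8.05 [496.00578276 326.84494101 260.43425235] [[-0.999 -0.036 -0.001]
 [-0.036  0.999 -0.001]
 [ 0.001 -0.001 -1.   ]] [-0.14580317  0.01814276 -2.71055939] [ 0.06164905 -0.1712506   0.01339995] [ 27.9  10.6  66.1  -0.  103.4 -64.2] 13.966378267354626
(array([ 0. ,  0.2, -0.6]), array([-0.0008, -0.0011, -0.0037]))
```

View pics/c3.png

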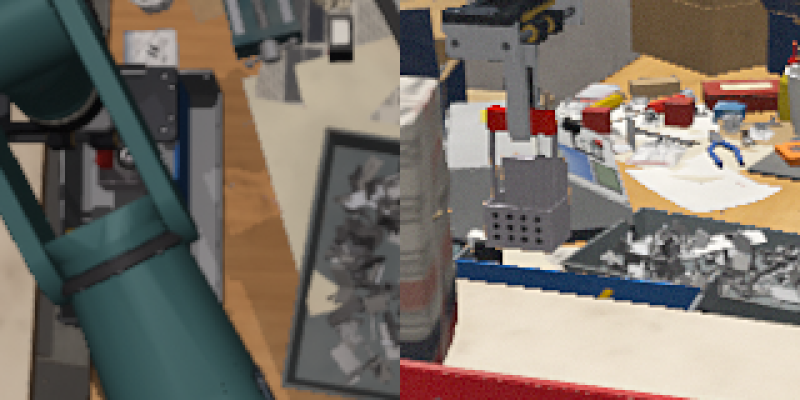

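Side view: the basket hangs upright, centred in the fingers, with its back plate facing the panel. The bar is at crop (522,120) and the finger at column 520. I'll lower it inside the tank, flange still above the rim.

{"op": "move_arm", "data": {"deltas": [[0,0,0.015,0,0,-0.003,0],[0,0,0.025,0,0,0,0],[0,0,0.025,0,0,0,0],[0,0,0.02,0,0,0,0],[0,0,0.01,0,0,0,0],[0,0,0.005,0,0,0,0],[0,0,0,0,0,0,0],[0,0,0,0,0,0,0]]}}

```text
time_s: 9.05
eef_pos: [496.5, 327.6, 162.2]
ee_rot: [[-0.999, -0.041, 0.002], [-0.041, 0.999, 0.001], [-0.002, 0.001, -1.0]]
wrist_force: [0.5, 0.2, -2.3]
grip_width: 13.9
grip_force: 50.0
```

{"op": "move_arm", "data": {"deltas": [[0,-0.003,0,0,0,0,0],[0,-0.003,0,0,0,0,0],[0,-0.002,0,0,0,0,0],[0,0,0,0,0,0,0]]}}

```text
time_s: 9.55
eef_pos: [496.4, 319.1, 161.2]
ee_rot: [[-0.999, -0.041, 0.0], [-0.041, 0.999, -0.0], [-0.0, -0.0, -1.0]]
wrist_force: [-0.3, 0.5, -2.4]
grip_width: 14.1
grip_force: 50.0
```

Flange bottom is now at about z=114. Feeling for the panel.

{"op": "move_arm", "data": {"deltas": [[0,-0.001,0,0,0,0,0],[0,-0.001,0,0,0,0,0],[0,-0.001,0,0,0,0,0],[0,0,0,0,0,0,0]]}}

```text
time_s: 10.05
eef_pos: [496.5, 316.3, 161.2]
ee_rot: [[-0.999, -0.041, 0.0], [-0.041, 0.999, -0.0], [-0.0, -0.0, -1.0]]
wrist_force: [0.2, -0.4, -2.2]
grip_width: 13.8
grip_force: 50.0
```

{"op": "move_arm", "data": {"deltas": [[0,-0.001,0,0,0,0,0],[0,-0.001,0,0,0,0,0],[0,0,0,0,0,0,0]]}}

```text
time_s: 10.42
eef_pos: [496.6, 314.2, 161.2]
ee_rot: [[-0.999, -0.041, 0.0], [-0.041, 0.999, -0.0], [-0.0, -0.0, -1.0]]
wrist_force: [0.3, 0.1, -2.4]
grip_width: 13.6
grip_force: 50.0
```

{"op": "move_arm", "data": {"deltas": [[0,-0.001,0,0,0,0,0],[0,0,0,0,0,0,0]]}}

```text
time_s: 10.68
eef_pos: [496.6, 313.2, 161.2]
ee_rot: [[-0.999, -0.041, 0.0], [-0.041, 0.999, -0.0], [-0.0, -0.0, -1.0]]
wrist_force: [0.7, 0.2, -3.4]
grip_width: 13.8
grip_force: 50.0
```

{"op": "move_arm", "data": {"deltas": [[0,-0.001,0,0,0,0,0],[0,0,0,0,0,0,0]]}}

```text
time_s: 10.92
eef_pos: [496.7, 312.2, 161.2]
ee_rot: [[-0.999, -0.041, 0.0], [-0.041, 0.999, -0.0], [-0.0, -0.0, -1.0]]
wrist_force: [0.3, -0.1, -2.3]
grip_width: 13.8
grip_force: 50.0
```

{"op": "move_arm", "data": {"deltas": [[0,-0.001,0,0,0,0,0],[0,0,0,0,0,0,0]]}}

```text
time_s: 11.18
eef_pos: [496.7, 311.5, 161.2]
ee_rot: [[-0.999, -0.041, 0.0], [-0.041, 0.999, 0.0], [-0.0, 0.0, -1.0]]
wrist_force: [-1.1, 0.7, -2.0]
grip_width: 13.7
grip_force: 50.0
```

{"op": "move_arm", "data": {"deltas": [[0,-0.001,0,0,0,0,0],[0,0,0,0,0,0,0]]}}

```text
time_s: 11.42
eef_pos: [496.7, 311.2, 161.3]
ee_rot: [[-0.999, -0.042, 0.0], [-0.042, 0.999, 0.002], [-0.0, 0.002, -1.0]]
wrist_force: [-0.5, 3.1, -2.7]
grip_width: 13.6
grip_force: 50.0
```

Contact at TCP y≈311.5. Backing off about 1.2 mm puts the slot over the panel, then I lower gently.

{"op": "move_arm", "data": {"deltas": [[0,0.0024,0,0,0,0,0],[0,0,0.003,0,0,0,0],[0,0,0.003,0,0,0,0],[0,0,0.002,0,0,0,0],[0,0,0.001,0,0,0,0],[0,0,0.001,0,0,0,0],[0,0,0,0,0,0,0]]}}

```text
time_s: 12.3
eef_pos: [496.6, 312.7, 151.1]
ee_rot: [[-0.999, -0.041, -0.0], [-0.041, 0.999, -0.0], [0.0, -0.0, -1.0]]
wrist_force: [-0.5, 0.5, -2.1]
grip_width: 14.0
grip_force: 50.0
```

{"op": "move_arm", "data": {"deltas": [[0,0,0.001,0,0,0,0],[0,0,0.001,0,0,0,0],[0,0,0,0,0,0,0]]}}

```text
time_s: 12.68
eef_pos: [496.6, 312.6, 149.0]
ee_rot: [[-0.999, -0.041, -0.0], [-0.041, 0.999, -0.0], [0.0, -0.0, -1.0]]
wrist_force: [-0.7, -0.4, -1.6]
grip_width: 13.4
grip_force: 50.0
```

The flange is past the rim without touching. Continuing down.

{"op": "move_arm", "data": {"deltas": [[0,0,0.002,0,0,0,0],[0,0,0.002,0,0,0,0],[0,0,0.002,0,0,0,0],[0,0,0.002,0,0,0,0],[0,0,0.001,0,0,0,0],[0,0,0.001,0,0,0,0],[0,0,0,0,0,0,0]]}}

```text
time_s: 13.55
eef_pos: [496.6, 312.7, 139.1]
ee_rot: [[-0.999, -0.041, -0.0], [-0.041, 0.999, -0.0], [0.0, -0.0, -1.0]]
wrist_force: [0.3, 0.1, -2.9]
grip_width: 13.6
grip_force: 50.0
```

{"op": "move_arm", "data": {"deltas": [[0,0,0.001,0,0,0,0],[0,0,0.001,0,0,0,0],[0,0,0,0,0,0,0]]}}

```text
time_s: 13.92
eef_pos: [496.6, 312.7, 137.0]
ee_rot: [[-0.999, -0.041, -0.0], [-0.041, 0.999, -0.0], [0.0, -0.0, -1.0]]
wrist_force: [0.6, -0.0, -3.1]
grip_width: 13.7
grip_force: 50.0
```

{"op": "move_arm", "data": {"deltas": [[0,0,0.0005,0,0,0,0],[0,0,0.0005,0,0,0,0],[0,0,0,0,0,0,0]]}}

```text
time_s: 14.3
eef_pos: [496.7, 312.7, 136.5]
ee_rot: [[-0.999, -0.041, 0.0], [-0.041, 0.999, 0.0], [-0.0, 0.0, -1.0]]
wrist_force: [-1.3, -0.5, -1.0]
grip_width: 13.5
grip_force: 50.0
```

Seating contact at z=136.5, as predicted. I'll add a light press and bring the back plate onto the panel.

{"op": "move_arm", "data": {"deltas": [[0,-0.0005,0.0005,0,0,0,0],[0,-0.0006,0.0004,0,0,0,0],[0,0,0,0,0,0,0],[0,0,0,0,0,0,0]]}}

```text
time_s: 14.8
eef_pos: [496.8, 312.7, 136.5]
ee_rot: [[-0.999, -0.042, 0.001], [-0.042, 0.999, 0.002], [-0.001, 0.002, -1.0]]
wrist_force: [-2.8, 3.3, 5.6]
grip_width: 13.8
grip_force: 50.0
```

Run:
```python
from h import *
p,d,c=grab('top');q,e,_=grab('side')
a=cv2.resize(p[100:260,170:330],None,fx=2.5,fy=2.5,interpolation=3);b=cv2.resize(q[150:270,200:320],None,fx=10/3,fy=10/3,interpolation=3)
cv2.imwrite('pics/c4.png',np.hstack([a,b])[:,:,::-1])
s=robot.get_state();print(s['time_s'],s['eef_pos'],s['wrist_force'],s['wrist_torque'])
```

```text
14.9 [496.79319273 312.66910041 136.53535806] [-3.15838368  2.10732765  5.52693884] [ 0.56200871  0.43531922 -0.05553059]
```

View pics/c4.png

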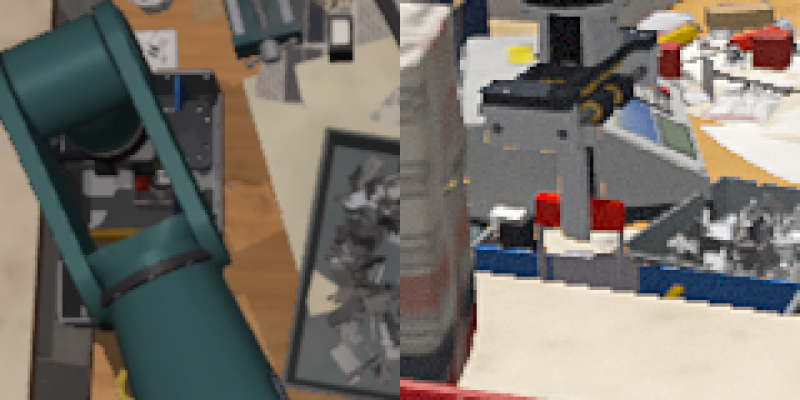

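The view shows the bright lip level with the blue rim at crop (583,245). The divider at crop (115,235) is about 30 mm clear. Sliding toward it under a light press.

{"op": "move_arm", "data": {"deltas": [[0.002,0,0,0,0,0,0],[0.003,0,0,0,0,0,0],[0.003,0,0,0,0,0,0],[0.003,0,0,0,0,0,0],[0,0,0,0,0,0,0]]}}

```text
time_s: 15.52
eef_pos: [487.4, 311.3, 136.6]
ee_rot: [[-0.999, -0.041, 0.005], [-0.041, 0.999, 0.001], [-0.005, 0.001, -1.0]]
wrist_force: [3.0, 1.2, 5.8]
grip_width: 13.6
grip_force: 50.0
```

{"op": "move_arm", "data": {"deltas": [[0.002,0,0,0,0,0,0],[0.003,0,0,0,0,0,0],[0.003,0,0,0,0,0,0],[0.002,0,0,0,0,0,0],[0,0,0,0,0,0,0]]}}

```text
time_s: 16.15
eef_pos: [477.6, 310.9, 136.6]
ee_rot: [[-0.999, -0.041, 0.005], [-0.041, 0.999, 0.001], [-0.005, 0.001, -1.0]]
wrist_force: [4.5, 1.0, 6.1]
grip_width: 13.6
grip_force: 50.0
```

{"op": "move_arm", "data": {"deltas": [[0.002,0,0,0,0,0,0],[0.002,0,0,0,0,0,0],[0.002,0,0,0,0,0,0],[0,0,0,0,0,0,0]]}}

```text
time_s: 16.65
eef_pos: [471.7, 310.7, 136.6]
ee_rot: [[-0.999, -0.041, 0.005], [-0.041, 0.999, 0.001], [-0.005, 0.001, -1.0]]
wrist_force: [4.6, 1.9, 6.0]
grip_width: 13.6
grip_force: 50.0
```

{"op": "move_arm", "data": {"deltas": [[0.001,0,0,0,0,0,0],[0.001,0,0,0,0,0,0],[0,0,0,0,0,0,0]]}}

```text
time_s: 17.02
eef_pos: [469.8, 310.6, 136.6]
ee_rot: [[-0.999, -0.041, 0.005], [-0.041, 0.999, 0.001], [-0.005, 0.001, -1.0]]
wrist_force: [5.4, 2.2, 4.7]
grip_width: 13.8
grip_force: 50.0
```

{"op": "move_arm", "data": {"deltas": [[0.001,0,0,0,0,0,0],[0.0005,0,0,0,0,0,0],[0,0,0,0,0,0,0]]}}

```text
time_s: 17.4
eef_pos: [468.4, 310.5, 136.6]
ee_rot: [[-0.999, -0.041, 0.006], [-0.041, 0.999, 0.001], [-0.006, 0.001, -1.0]]
wrist_force: [5.2, 1.8, 5.0]
grip_width: 13.7
grip_force: 50.0
```

{"op": "move_arm", "data": {"deltas": [[0.001,0,0,0,0,0,0],[0.0005,0,0,0,0,0,0],[0,0,0,0,0,0,0]]}}

```text
time_s: 17.77
eef_pos: [466.9, 310.5, 136.6]
ee_rot: [[-0.999, -0.041, 0.006], [-0.041, 0.999, 0.001], [-0.006, 0.001, -1.0]]
wrist_force: [5.0, 2.0, 5.3]
grip_width: 13.6
grip_force: 50.0
```

{"op": "move_arm", "data": {"deltas": [[0.001,0,0,0,0,0,0],[0,0,0,0,0,0,0]]}}

```text
time_s: 18.02
eef_pos: [465.8, 310.4, 136.6]
ee_rot: [[-0.999, -0.041, 0.005], [-0.041, 0.999, 0.001], [-0.006, 0.001, -1.0]]
wrist_force: [4.4, 1.7, 5.1]
grip_width: 13.5
grip_force: 50.0
```

{"op": "move_arm", "data": {"deltas": [[0.001,0,0,0,0,0,0],[0,0,0,0,0,0,0]]}}

```text
time_s: 18.27
eef_pos: [464.9, 310.4, 136.6]
ee_rot: [[-0.999, -0.041, 0.006], [-0.041, 0.999, 0.001], [-0.006, 0.001, -1.0]]
wrist_force: [4.0, 2.1, 5.5]
grip_width: 13.3
grip_force: 50.0
```

{"op": "move_arm", "data": {"deltas": [[0.001,0,0,0,0,0,0],[0,0,0,0,0,0,0]]}}

```text
time_s: 18.52
eef_pos: [464.5, 310.3, 136.6]
ee_rot: [[-0.999, -0.04, 0.007], [-0.04, 0.999, 0.001], [-0.007, 0.001, -1.0]]
wrist_force: [6.0, 2.0, 4.2]
grip_width: 13.6
grip_force: 50.0
```

{"op": "move_arm", "data": {"deltas": [[0.001,0,0,0,0,0,0],[0,0,0,0,0,0,0]]}}

```text
time_s: 18.77
eef_pos: [464.2, 310.3, 136.8]
ee_rot: [[-0.999, -0.04, 0.009], [-0.04, 0.999, 0.001], [-0.009, 0.001, -1.0]]
wrist_force: [7.1, 2.1, 4.8]
grip_width: 13.4
grip_force: 50.0
```

Contact with the divider at x≈464.6 (force rising, tool stalled). I'll relax slightly, then let go.

{"op": "move_arm", "data": {"deltas": [[-0.0006,0,0,0,0,0,0],[0,0,0,0,0,0,0],[0,0,-0.0003,0,0,0,10],[0,0,0,0,0,0,20],[0,0,0,0,0,0,30],[0,0,0,0,0,0,40],[0,0,0,0,0,0,45],[0,0,0,0,0,0,45]]}}

```text
time_s: 19.77
eef_pos: [461.1, 310.0, 135.3]
ee_rot: [[-0.999, -0.041, -0.001], [-0.041, 0.999, -0.0], [0.001, -0.0, -1.0]]
wrist_force: [-0.5, -0.3, -0.2]
grip_width: 42.4
grip_force: 0.0
```

Forces are zero and the fingers are open 14 mm each side. Withdrawing straight up, then aside, to look.

{"op": "move_arm", "data": {"deltas": [[0,0,-0.01,0,0,0,45],[0,0,-0.02,0,0,0,45],[0,0,-0.03,0,0,0,45],[0,0,-0.04,0,0,0,45],[0,0,-0.04,0,0,0,45],[0,-0.05,0,0,0,0,45],[0,-0.05,0,0,0,0,45],[0,-0.05,0,0,0,0,45],[0,-0.05,0,0,0,0,45],[0,-0.05,0,0,0,0,45],[0,-0.05,0,0,0,0,45],[0,0,0,0,0,0,45]]}}

```text
time_s: 21.28
eef_pos: [473.8, 7.6, 276.4]
ee_rot: [[-0.999, -0.036, 0.001], [-0.036, 0.999, -0.001], [-0.001, -0.001, -1.0]]
wrist_force: [0.1, -0.4, 0.8]
grip_width: 42.1
grip_force: 0.0
```

Run:
```python
from h import *
p,d,c=grab('top');q,e,cs=grab('side')
a=cv2.resize(p[120:240,180:270],None,fx=5,fy=5,interpolation=3);b=cv2.resize(q[190:260,200:320],None,fx=3.4,fy=5,interpolation=3)
b=cv2.copyMakeBorder(b[:,:350],0,600-b.shape[0],0,0,cv2.BORDER_CONSTANT)
cv2.imwrite('pics/c5.png',np.hstack([a,b])[:,:,::-1])
W=pts(d,c);hsv=cv2.cvtColor(p,cv2.COLOR_RGB2HSV)
m=((hsv[...,0]<8)|(hsv[...,0]>172))&(hsv[...,1]>140)&(hsv[...,2]>80);m[:120]=0;m[240:]=0;m[:,:185]=0;m[:,270:]=0
P=W[m];Q=P[P[:,2]>130];print(len(P),len(Q),np.nanpercentile(Q,[5,50,95],axis=0).round(1),cv2.minAreaRect(Q[:,:2].astype(np.float32)))
y=cv2.inRange(hsv,(18,120,90),(35,255,255))>0;y[:180]=0;y[210:]=0;y[:,:190]=0;y[:,245:]=0
Y=W[y];Y=Y[abs(Y[:,2]-100)<7];print('div',cv2.minAreaRect(Y[:,:2].astype(np.float32)))
L=W[140:200,225:255].reshape(-1,3);L=L[(L[:,2]>60)&(abs(L[:,1]-287)<25)&(abs(L[:,0]-465)<45)];print('lip z',np.nanpercentile(L[:,2],[50,75,90,97]))
```

```text
128 126 [[437.5 305.5 163. ]
 [467.2 311.1 166.9]
 [496.2 317.9 172.1]] ((466.9039611816406, 311.340576171875), (64.71272277832031, 13.356696128845215), 1.4129866361618042)
div ((427.2291564941406, 351.29742431640625), (8.874853134155273, 109.40975189208984), 3.0138206481933594)
lip z [110.51893452 161.95252201 167.37068886 170.36842571]
```

View pics/c5.png

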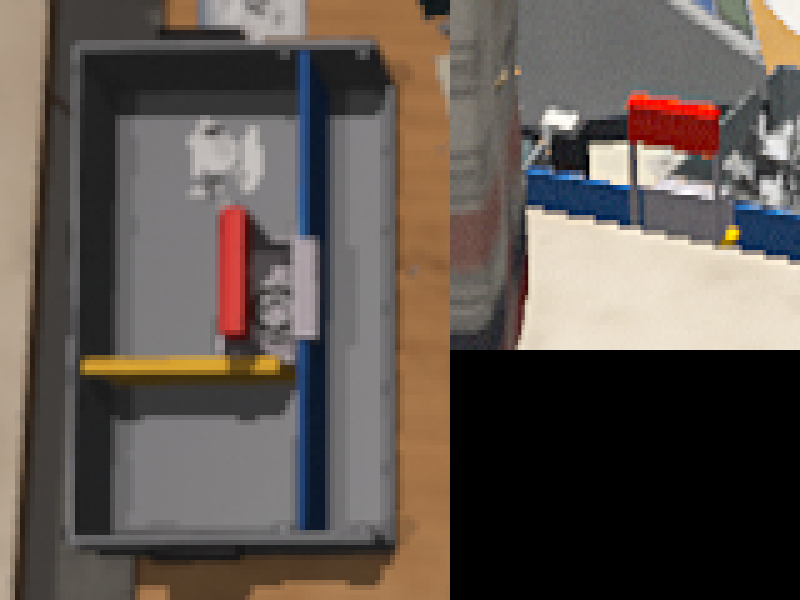

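The view shows the lip over the blue rim (305,287), the bearing inside (272,300), and the basket's side meeting the divider (285,360). The grip centre is 35–36 mm from the divider face, with 36 expected. Handing in.

```bash
python3 -c "
from rig import robot
print(robot.sign_off())"
```

```text
the job is handed in; nothing more can be done
None
```

The larger basket, with its bearing inside, hangs seated on the blue panel with its side against the yellow divider; it was let go and handed in at about 21 s, and wrist-force readings stayed under 8 N.

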